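Press a door plate in the bench-mounted locking pliers

TASK

The small door plate standing on edge in the pressing jig's groove has to be pressed onto its tape: push it gently along the groove until it sits fully home against the stop, then squeeze the locking pliers' handles until they snap over centre and stay locked on the plate by themselves, and leave it clamped with your hand off for a good three seconds. Then pull the release lever outwards so that the pliers spring wide open, and leave the plate standing home in the groove. Force neither the plate nor the handles, and leave the spare plate, the tape, the jar, the wipes and the dispenser alone.

Things in the scene. Friction and masses are not known exactly. Their poses are not given: they have to be found in the camera images.
- press: Pressing jig fixed to the desk: a plywood board 335 x 168 x 12 mm carrying steel locking pliers that lie flat, bolted down by their fixed half, all their parts 34 to 54 mm above the desk. Origin: on the desk right under the jaw pivot; z up, x from the pivot to the jaws and along the groove, y towards the moving handle. Board x -155 to +180, y -118 to +50. Loose things lie on it at y below -45.
- groove_mouth (a point): Middle of the groove's open end, at jig (172, 0), 26 mm above the desk, level with the tops of the two rails (jig x 24 to 172), which stand 14 mm apart. Axes as the jig's. Between this end and the stop the plate passes between the jaws (x 48 to 76): the fixed jaw's face is at y = -6.5, the moving jaw's round rubber pad comes from +y at x = 57. Jaws and pad are no higher than 57 mm.
- plate: Door plate standing on its long edge in the groove: 80 mm long (its x, along the groove), 12 mm thick (its y), 45 mm tall, about 90 g; grey acrylic face taped to an aluminium back. Origin: centre of its underside, on the board 12 mm above the desk; its top is 57 mm above the desk. It starts 15 to 67 mm short of home, its outer end beyond the jaws, clear to push or pinch.
- plate_end (a point): Middle of the plate's end nearest to the stop: 40 mm from the plate's centre towards the jig's -x, 34 mm above the desk. Axes as the plate's.
- stop_block (a point): Middle of the face of the rigid block at the inner end of the groove, at jig x = 19, 34 mm above the desk; axes as the jig's. Out of it stands a steel stop bolt (flat head 11 mm across) screwed out by 2 to 26 mm, differently each time and not measured: home is where the plate's end touches its head, to be found by feel. A light touch (3 to 5 N, creeping) is enough; over 10 N chips the acrylic.
- handle_grip (a point): Middle of the moving handle's bar (12 mm wide, 20 mm tall, centre 44 mm above the desk), 94 mm behind its own pivot. Open it lies at jig (-105, +31); squeezed and locked at about (-100, +6), the way between being nearly straight. Here the two handles measure 56 mm over their outer faces when open, 31 mm when locked. The bar runs on to about 152 mm behind the jaw pivot.
- fixed_handle (a point): Middle of the fixed handle's bar (12 mm wide, 34 to 54 mm above the desk), at jig (-95, -13); the bar is rigid and runs along jig x from -10 to -146, its outer face at y = -19. The adjusting screw's head stands behind it to x = -167.
- toggle (a joint): Angle of the pliers' toggle link, rad: 0 (+-0.05) with the handles open, grows as they are squeezed, dead centre at 0.53, locked against its stop at 0.66. A spring resists from the start (3 to 5 N at handle_grip); the squeeze rises to 8 to 18 N (adjusting screw's setting varies), falls off again before dead centre, and 4 mm of handle travel later meets a hard stop; past centre it stays by itself.
- lever (a joint): Release lever's angle to the moving handle, rad: 0 at rest, grows as its tail is pulled outwards (jig +y), stop at 0.32. Locked, its nose meets the link at about 0.03 and breaks the lock between 0.12 and 0.2: 10 to 18 mm of travel at lever_tail, 2 to 4 N. The handle then springs open outwards, taking the lever along. A light spring brings the lever back.
- lever_tail (a point): Middle of the lever's tail, a small upright dark steel paddle behind the ends of both handles: 38 mm long along jig x, 8 mm thick, 34 to 56 mm above the desk, free on both sides. Open it lies at jig (-190, +48); locked at about (-186, -1), its length then within 0.15 rad of jig x.
- jaw: Moving jaw with the rubber pad. Origin at the jaw pivot, on the desk plane. It needs no touching.
- handle: Moving handle, a folded steel channel, carrying the toggle link and the release lever. Origin at its pivot on the jaw, on the desk plane. Pressing it with much over 25 N would bend it; the squeeze never needs that.
- jar: Bystander: lidded jar, 74 mm across, 125 mm tall. Origin: centre of its underside.
- wipes: Bystander: pack of wipes 100 x 170 x 59 mm. Origin: centre of its underside.
- dispenser: Bystander: tape dispenser 135 x 55 x 80 mm. Origin: centre of its underside.
- spare_plate: Bystander: a finished plate 80 x 45 x 12 mm lying flat on the board on the fixed handle's side. Origin: centre of its underside.
- tape_roll: Bystander: roll of tape, 64 mm across, 19 mm tall, lying flat on the board on the fixed jaw's side. Origin: centre of its underside.
Mind the look-alikes: they are no part of the job. What is shaped like the plate but green or red is not meant.

How it is judged (in metres and radians):
On the way, in this order (a step that is already met when the one before it is completed fails the run):
1. the plate is fully home: its end within 2 mm of the stop bolt's head, standing upright (x of stop_bolt_c0 in the frame of plate_end above -0.004 m and angle between plate's own z axis and vertical below 0.1 rad), for 0.2 s.
2. the pliers are locked over centre on the home plate by themselves, fingers off, for 3 s (value of joint toggle above 0.6 rad and contact force between jaw and plate above 8 N and contact force between the fingers and handle below 0.5 N and x of stop_bolt_c0 in the frame of plate_end above -0.004 m), for 3 s.
3. the lock is broken by pulling on the release lever, not on the handle (value of joint toggle between 0.25 and 0.63 rad and (contact force between the fingers and lever_c1 above 0.3 N or contact force between the fingers and lever_c2 above 0.3 N or contact force between the fingers and lever_c3 above 0.3 N) and contact force between the fingers and handle_c1 below 0.3 N and contact force between the fingers and handle_c2 below 0.3 N and contact force between the fingers and handle_c3 below 0.3 N).
At the end, for the whole second after the job is handed in: The plate stands upright with its end within 2 mm of the stop bolt's head, at rest; the pliers are sprung open (toggle below 0.12) and the release lever is back at rest (below 0.04); no bystander has moved by more than 15 mm (all of step 1 and value of joint toggle below 0.12 rad and value of joint lever below 0.04 rad and linear speed of plate below 0.01 m/s); the robot touches nothing.
It fails at once if the plate is driven against the stop bolt with more than 12 N (contact force between stop_bolt_c0 and plate above 12 N).
It fails at once if the moving handle is forced with more than 30 N (contact force between the fingers and handle_c0 above 30 N or contact force between the fingers and handle_c1 above 30 N or contact force between the fingers and handle_c2 above 30 N or contact force between the fingers and handle_c3 above 30 N).
It fails at once if the spare plate, tape roll, jar, wipes or dispenser is moved by more than 15 mm (distance of any of jar, wipes, dispenser, spare_plate, tape_roll from where it was at the start of the episode above 0.015 m).
It also fails if it takes over 69 s, if anything falls off the work surface, if the arm or the gripper's body presses on something with over 40 N, if the wrist force passes 120 N, or if a joint passes its speed limit or range.

ROBOT

A 6-joint arm with a two-finger parallel gripper is mounted at the origin on the work surface. World frame = base frame: x ahead of the robot, y to its left, z up, the work surface at z = 0. Lengths are in m, angles in degrees, forces in N, time in s.
With the tool pointing down it reaches from about 0.4 to 0.825 m from the base axis. Payload 7 kg.
Tool frame: the origin (TCP) lies at the very end of the fingers, on their centre line; the grasp point (between the pads) lies 19 mm behind it (ctrl.grip_point_offset is the distance from the TCP to the grasp point, in m); x points along the fingers, z is the direction in which the jaws open and shut, and the axes are right-handed (so a half turn about x gives the same grasp; the last joint's range is limited). The gripper opens to 88 mm and grips with 3 to 60 N. Pads are 19 mm wide; open, the fingers measure 130 mm over their backs; the gripper's body (78 mm by 193 mm) begins 47 mm behind the grasp point.
Start: joints at [89.215, 20.546, 0.682, 0, -70.136, -16.507], TCP at [0.201, 0.644, 0.227] pointing down, gripper open.
Joint ranges: [-176.03, 176.03], [-82.01, 121.73], [-58.28, 71.71], [-173.87, 95.51], [-174.79, -0.11], [-173.66, 173.66]. Speed limits (degrees/s): [136.94, 136.94, 172.46, 180, 180, 180].

INTERFACE

Orientations are given as [roll, pitch, yaw] about the fixed x, y, z axes, in that order (R = Rz(yaw) Ry(pitch) Rx(roll)).
In Python, from plant import get_obs, snapshot, calibration, close_job, ctrl gives the robot as it stands.
- The arm moves only by the tool move_arm, never from a script. Its argument "commands" is a list that holds one entry, the list of rows, each a list of 4 numbers: the shift along the tool's x, y, z in cm, then the turn about the tool's x in rad. In form: [[[dx, dy, dz, spin], ...]]. A call has 1 to 8 rows; each row shifts and turns the commanded pose from where the row before left it, along the tool's axes as they then stand; what a row does not reach is not made up. A row lasts 1/10 s, in which the tool goes at most 50 mm and 8.59 degrees, less where a joint would pass 70% of its speed; a pose out of reach is approached as far as the arm can. A call with a gripper value outside its range is refused whole. "jaw" is the finger opening in cm, from 0 to 8.76, set as the call begins (left out, the last holds). The fingers move at their own pace and stop on an object; the grip force is fixed at half the most. Time passes only in rows, so rows that do not move let the fingers close. It gives the time, the measured TCP pose, the force and the opening at its end, in the units of the state.
- get_obs(): the state, without advancing time (a new reading comes with each control period).
- snapshot(name): name is "scene" or "top" or "wrist"; returns (picture, depth): 400x640x3 uint8, red, green, blue; 400x640 float32, m along the optical axis (not along the pixel's ray), 0 where there is no reading.
- calibration(name): a dict with "mtx" (3x3 intrinsics, pixels), "T" (4x4, takes a point from camera to world coordinates); the wrist camera has in their place "tool_from_camera" (4x4, takes a point from camera to tool coordinates, whose origin is the TCP and whose axes are the tool frame's). Camera axes: x right, y up, looking along -z (the intrinsics and any distortion apply to the point x, -y, -z); pixel columns grow to the right and rows downward; lengths in m; the calibration is good to about 2 mm. A picture is of the moment at which its call begins: read the wrist's pose just before it. calibration takes no time and is no camera call.
- close_job(): hands the job in, once; it reports no verdict.
The state is a dict: "clock": time; "joint_pos": joint angles; "qvel": joint speeds; "tau": joint torques, N m; "tool_pos": TCP position; "orientation": TCP orientation; "force": force on the tool from outside, world axes, zero at the start; "moment": the same for the moment, N m; "opening": finger opening in m.
Only numpy, scipy, OpenCV 4.12 (cv2) and the standard library are available. Lean on these libraries where they do the work, as an engineer would, in place of code of your own. Each camera call takes 0.05 s, during which the arm holds its last target. There are 200 camera calls.

## Working session

There is one attempt and no reset: what is moved stays moved. The work goes in short steps, Python scripts to look and compute and a tool call to move; the robot and the scene stay as the last step left them, time stands still between calls to the robot, and variables do not carry over. Pictures are saved under pics/ and viewed, about 8 in all and at most 12, crops included, and the job is handed in when it is done.

Besides the shell and the picture viewer there is one more tool, called after ">>>" as a command line: name --argument value ..., lists and objects as JSON in quotes. move_arm: Moves the arm, as the interface text tells. Its arguments: {"type":"object","properties":{"commands":{"type":"array"},"jaw":{"type":"number"}},"required":["commands"]}

```bash
mkdir -p pics; ls; python3 - <<'E'
from plant import *
import cv2,numpy as np
print(get_obs())
for n in("top","scene"):
    p,d=snapshot(n);np.savez(""+n,p=p,d=d);cv2.imwrite(f"pics/{n}0.png",p[...,::-1]);c=calibration(n);print(c)
print(calibration("wrist"))
E
```

```text
pics
{'clock': 0.0, 'joint_pos': array([ 8.92148530e+01,  2.05917082e+01,  6.32101372e-01, -2.06444915e-02,
       -7.01368721e+01, -1.65062334e+01]), 'qvel': array([-0.03844661,  0.07006171, -0.02339314, -0.06370412, -0.01956005,
        0.05870776]), 'tau': array([ 8.45148634e-05, -5.82722747e+01,  2.93042600e+01,  6.99670047e+00,
        6.81356833e-03, -1.50049505e-04]), 'tool_pos': array([0.20051531, 0.64399226, 0.22560527]), 'orientation': array([   5.13439235,   89.90158791, -102.16401892]), 'force': array([ 0.12614542, -0.02435814,  0.47833881]), 'moment': array([ 0.00507498, -0.05027818, -0.02017212]), 'opening': 0.08782718502038447}
{'mtx': array([[402.25162137,   0.        , 318.66690527],
       [  0.        , 402.25162137, 192.10035989],
       [  0.        ,   0.        ,   1.        ]]), 'T': array([[-0.00711858,  0.99412898, -0.10796711,  0.3935009 ],
       [-0.99985161, -0.00538236,  0.01636393,  0.03057928],
       [ 0.01568674,  0.10806758,  0.99401978,  1.06271534],
       [ 0.        ,  0.        ,  0.        ,  1.        ]])}
{'mtx': array([[491.46215196,   0. 
[... 203 characters left out ...]
0.99946895, -0.02145985,  0.02452118,  0.0584744 ],
       [-0.00461751,  0.65165205,  0.75850398,  1.14918881],
       [ 0.        ,  0.        ,  0.        ,  1.        ]])}
{'mtx': array([[296.77649577,   0.        , 322.00992133],
       [  0.        , 296.77649577, 201.17509142],
       [  0.        ,   0.        ,   1.        ]]), 'tool_from_camera': array([[ 6.86801969e-04,  3.06766383e-01, -9.51784595e-01,
        -1.57980173e-01],
       [ 8.02301817e-05,  9.51784799e-01,  3.06766507e-01,
         8.28462209e-02],
       [ 9.99999761e-01, -2.87049692e-04,  6.29075752e-04,
         1.47825138e-04],
       [ 0.00000000e+00,  0.00000000e+00,  0.00000000e+00,
         1.00000000e+00]])}
```

View pics/top0.png

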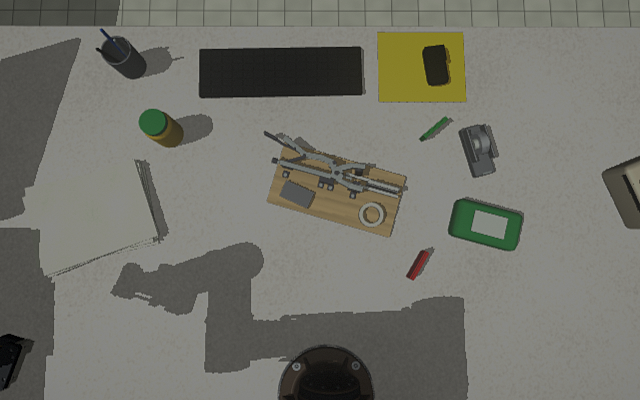

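View pics/scene0.png

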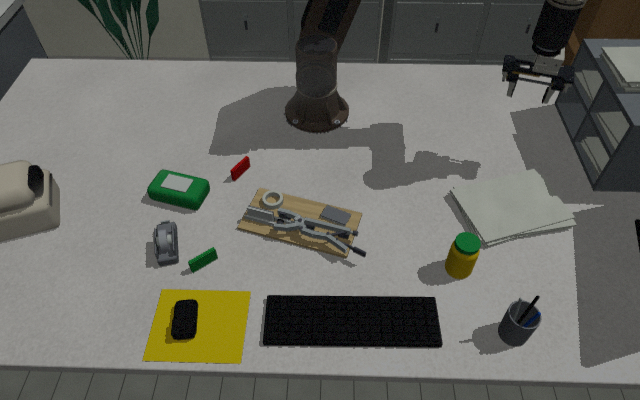

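The top view shows the jig at the image centre: board corners near (283,146), (406,177), (390,236) and (267,200). The jaws and groove point right, the handles point left, and the lever tail is at (268,133). The jar is at (155,125) and the tape roll at (372,214).

```bash
cat > h.py <<'E'
import numpy as np,cv2
from plant import *
def world(px,d,c,T=None):
    T=c["T"] if T is None else T;K=c["mtx"];px=np.atleast_2d(px).astype(float);d=np.asarray(d)
    x=(px[:,0]-K[0,2])/K[0,0]*d;y=(px[:,1]-K[1,2])/K[1,1]*d
    return np.c_[x,-y,-d,np.ones(len(px))]@T.T[:,:3]
def proj(P,c,T):
    q=np.c_[np.atleast_2d(P),np.ones(len(np.atleast_2d(P)))]@np.linalg.inv(T).T
    K=c["mtx"];return np.c_[K[0,0]*q[:,0]/-q[:,2]+K[0,2],K[1,1]*-q[:,1]/-q[:,2]+K[1,2]]
def toolT(o):
    from scipy.spatial.transform import Rotation as R
    T=np.eye(4);T[:3,:3]=R.from_euler("xyz",o["orientation"],degrees=True).as_matrix();T[:3,3]=o["tool_pos"];return T
E
python3 - <<'E'
from h import *
from scipy.spatial.transform import Rotation
for n in("top","scene"):
    z=np.load(n+".npz");c=calibration(n);p,d=z["p"],z["d"]
    v,u=np.mgrid[:400,:640];W=world(np.c_[u.ravel(),v.ravel()],d.ravel(),c).reshape(400,640,3)
    hsv=cv2.cvtColor(p,cv2.COLOR_RGB2HSV)
    m=(hsv[...,0]<25)&(hsv[...,0]>8)&(hsv[...,1]>60)&(W[...,2]>.004)&(W[...,2]<.022)&(d>0)
    k,l,s,ce=cv2.connectedComponentsWithStats(cv2.morphologyEx(m.astype(np.uint8),cv2.MORPH_CLOSE,np.ones((9,9))))
    i=1+s[1:,4].argmax();P=W[(l==i)&m];print(n,len(P),P[:,2].mean())
    # also dark/bright points higher than 20mm
    r=cv2.minAreaRect(P[:,:2].astype(np.float32)*1000);print(r,cv2.boxPoints(r))
    for nm,reg in (("desk",W[300:330,500:600] if n=="top" else W[300:330,50:120]),):print(nm,reg[...,2].mean())
print(toolT(get_obs()))
p=np.load("top.npz")["p"]
cv2.imwrite("pics/topc.png",cv2.resize(p[115:250,250:430,::-1],None,fx=4.4,fy=4.4,interpolation=cv2.INTER_CUBIC))
E
```

```text
top 4963 0.011715717235429727
((516.9439697265625, -33.34124755859375), (335.0895080566406, 169.1843719482422), 73.60508728027344) [[ 388.50082 -170.1968 ]
 [ 550.806   -217.95015]
 [ 645.3871   103.5143 ]
 [ 483.0819   151.26765]]
desk 0.005715225696543733
scene 2606 0.011884612984231838
((522.6900024414062, -31.057159423828125), (335.8034362792969, 174.32261657714844), 74.01161193847656) [[ 392.653   -168.45609]
 [ 560.2324  -216.47195]
 [ 652.727    106.34177]
 [ 485.14758  154.35764]]
desk 0.005311423937846869
[[-2.76650078e-04  9.54786902e-01 -2.97290926e-01  2.00534482e-01]
 [-1.51345635e-03 -2.97290997e-01 -9.54785721e-01  6.44057563e-01]
 [-9.99998816e-01  1.85795297e-04  1.52727388e-03  2.25706322e-01]
 [ 0.00000000e+00  0.00000000e+00  0.00000000e+00  1.00000000e+00]]
```

View pics/topc.png

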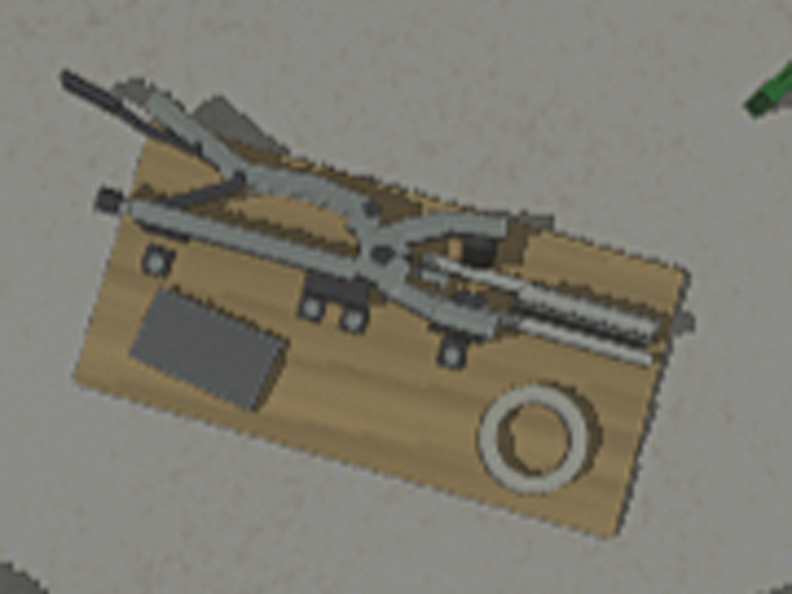

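The crop shows jig x pointing right and down, with the pliers open. The tool's y and z axes already match jig y and x to within about 1°, so I don't need to turn the tool. The jig pivot is near world (0.555, -0.030). I'll go above it for close wrist views, with the fingers closed.

>>> move_arm --commands '[[[0,3.4,3.4,0],[0,3.4,3.4,0],[0,3.4,3.4,0],[0,3.4,3.4,0],[0,3.4,3.4,0],[0,3.4,3.4,0],[0,3.4,3.4,0],[0,3.4,3.4,0]]]' --jaw 0

```text
clock: 0.9
tool_pos: [0.3798, 0.3019, 0.2265]
orientation: [-87.7, 90.0, 165.0]
force: [1.7, -0.4, -0.1]
opening: 0.0292
```

>>> move_arm --commands '[[[0,3.4,3.4,0],[0,3.4,3.4,0],[0,3.4,3.4,0],[0,3.4,3.4,0],[0,3.4,3.4,0],[0,3.4,3.4,0],[0,3.4,3.4,0],[0,0,0,0]]]'

```text
clock: 1.7
tool_pos: [0.5373, 0.0014, 0.2257]
orientation: [-29.7, 89.9, -137.3]
force: [-0.0, 0.1, -0.6]
opening: 0.0005
```

>>> move_arm --commands '[[[3,2,3,0],[2.5,2,3,0],[0,0,0,0],[0,0,0,0]]]'

```text
clock: 2.1
tool_pos: [0.5558, -0.0638, 0.1706]
orientation: [-60.0, 89.9, -167.3]
force: [0.6, 0.2, 0.6]
opening: 0.0005
```

```bash
python3 - <<'E'
from h import *
o=get_obs();p,d=snapshot("wrist");c=calibration("wrist");T=toolT(o)@c["tool_from_camera"]
np.savez("w1",p=p,d=d,T=T);print(o["tool_pos"],o["orientation"],o["force"])
cv2.imwrite("pics/w1.png",p[...,::-1])
E
```

```text
[ 0.55580823 -0.06383808  0.17060564] [ -59.95611313   89.87087485 -167.34152557] [0.5787037  0.16993558 0.5857333 ]
```

View pics/w1.png

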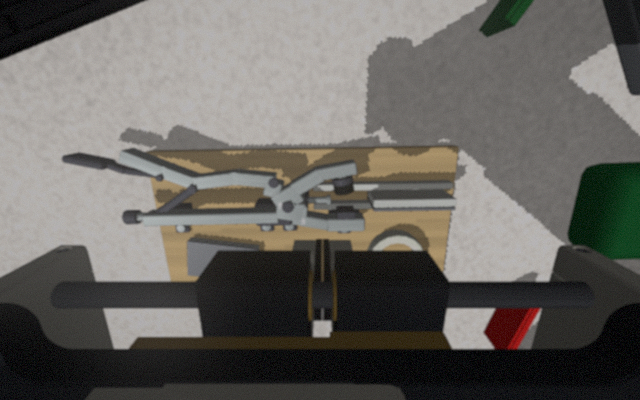

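The wrist view shows the plate in the groove at (370-456, 195-205), the jaws at (300-365, 165-230), the stop at (318,203) and the lever tail at (65-160, 155-178). I'll rectify it into the jig frame.

```bash
cat >> h.py <<'E'
J0=np.array([.555,-.030,0.]);A=np.radians(-106.2)
def jig(W,J0=J0,A=A):
    ex=np.array([np.cos(A),np.sin(A)]);ey=np.array([-ex[1],ex[0]]);q=W-J0
    return np.stack([q[...,:2]@ex,q[...,:2]@ey,q[...,2]],-1)
def cloud(f,c):
    z=np.load(f);d=z["d"];v,u=np.mgrid[:400,:640]
    W=world(np.c_[u.ravel(),v.ravel()],d.ravel(),c,z["T"]);W[d.ravel()==0]=np.nan
    return W.reshape(400,640,3),z["p"],z["T"]
E
python3 - <<'E'
from h import *
c=calibration("wrist");W,p,T=cloud("w1.npz",c)
Q=jig(W)*1000
hsv=cv2.cvtColor(p,cv2.COLOR_RGB2HSV)
print("desk z",np.nanmedian(W[60:120,100:300,2]),"board z",np.nanmedian(W[152:160,380:440,2]))
wood=(hsv[...,0]<25)&(hsv[...,0]>8)&(hsv[...,1]>60)&(abs(Q[...,2]-12)<8)
# back edge: per column first wood row
e=[];f=[]
for u in range(375,450,3):
    r=np.where(wood[130:180,u])[0]
    if len(r):e.append(Q[130+r[0],u])
for v in range(152,240,3):
    r=np.where(wood[v,400:480])[0]
    if len(r):f.append(Q[v,400+r[-1]])
    r=np.where(wood[v,140:200])[0]
e=np.array(e);f=np.array(f)
print("back y vs x",np.polyfit(e[:,0],e[:,1],1),np.median(e[:,1]));print("right x",np.round(f[:,:2]).tolist())
top=(Q[...,2]>48)&(Q[...,2]<64)&(abs(Q[...,1])<25)&(Q[...,0]>60)&(Q[...,0]<200)
P=Q[top];print(len(P));ys=P[P[:,0]>95];print("plate top z",np.median(ys[:,2]),"x",np.percentile(ys[:,0],[0,1,99,100]),"y",np.percentile(ys[:,1],[1,50,99]))
# ortho maps at given plane z=57mm and 34..
def ortho(z,xr,yr,s):
    x,y=np.meshgrid(np.arange(xr[0],xr[1],1/s),np.arange(yr[1],yr[0],-1/s))
    ex=np.array([np.cos(A),np.sin(A)]);ey=np.array([-ex[1],ex[0]])
    X=J0[:2]+(x[...,None]*ex+y[...,None]*ey)/1000
    P=np.dstack([X,np.full(x.shape,z)]).reshape(-1,3);q=proj(P,c,T).astype(np.float32).reshape(*x.shape,2)
    return cv2.remap(p,q[...,0],q[...,1],cv2.INTER_CUBIC)
a=ortho(.057,(-10,190),(-30,40),4)[...,::-1];b=ortho(.044,(-210,-10),(-30,70),4)[...,::-1]
for im in (a,b):
    for i in range(0,800,40):cv2.line(im,(i,0),(i,6 if i%200 else 14),(0,0,255),1)
cv2.imwrite("pics/o1.png",np.vstack([a,np.full((6,800,3),255,np.uint8),b[:310]]))
E
```

```text
desk z 6.67747750605352e-05 board z 0.011924619961558636
back y vs x [-5.70753376e-03  4.96614452e+01] 48.87929272362959
right x [[177.0, 43.0], [177.0, 40.0], [178.0, 36.0], [177.0, 33.0], [177.0, 30.0], [177.0, 26.0], [176.0, 23.0], [177.0, 20.0], [176.0, 17.0], [176.0, 13.0], [177.0, -1.0], [177.0, -4.0], [177.0, -25.0], [176.0, -29.0], [176.0, -32.0], [177.0, -37.0], [176.0, -40.0], [177.0, -44.0], [176.0, -48.0], [177.0, -52.0], [176.0, -55.0], [176.0, -58.0]]
1405
plate top z 56.54611753395408 x [ 95.03338114  95.5716896  160.95763664 162.24150098] y [-6.50474499  0.86291755  5.60765318]Traceback (most recent call last):
  File "<stdin>", line 29, in <module>
cv2.error: OpenCV(4.12.0) :-1: error: (-5:Bad argument) in function 'line'
> Overload resolution failed:
>  - Layout of the output array img is incompatible with cv::Mat
>  - Expected Ptr<cv::UMat> for argument 'img'
```

```bash
sed -i 's/^J0=.*;A=.*/J0=np.array([.5553,-.0270,0.]);A=np.radians(-106.4)/' h.py; cat >> h.py <<'E'
def ortho(p,c,T,z,xr,yr,s):
    x,y=np.meshgrid(np.arange(xr[0],xr[1],1/s),np.arange(yr[1],yr[0],-1/s))
    ex=np.array([np.cos(A),np.sin(A)]);ey=np.array([-ex[1],ex[0]])
    X=J0[:2]+(x[...,None]*ex+y[...,None]*ey)/1000
    P=np.dstack([X,np.full(x.shape,z)]).reshape(-1,3);q=proj(P,c,T).astype(np.float32).reshape(*x.shape,2)
    im=np.ascontiguousarray(cv2.remap(p,q[...,0],q[...,1],cv2.INTER_CUBIC)[...,::-1])
    for i in range(0,im.shape[1],int(10*s)):cv2.line(im,(i,0),(i,6 if (i/s)%50 else 14),(0,0,255),1)
    return im
E
python3 - <<'E'
from h import *
c=calibration("wrist");W,p,T=cloud("w1.npz",c);Q=jig(W)*1000
a=ortho(p,c,T,.057,(-10,190),(-30,40),4);b=ortho(p,c,T,.044,(-210,-10),(-30,50),4)
cv2.imwrite("pics/o1.png",np.vstack([a,b[:312]]))
print("tcp",jig(get_obs()["tool_pos"])*1000)
for nm,x0,x1,y0,y1 in(("tail",-215,-165,0,80),("plate",95,175,-12,12),("bolt",15,60,-6,6),("fixed",-140,-40,-25,-5)):
    m=(Q[...,0]>x0)&(Q[...,0]<x1)&(Q[...,1]>y0)&(Q[...,1]<y1)&(Q[...,2]>(50 if nm!="bolt" else 30))
    P=Q[m];print(nm,len(P),np.round(np.percentile(P,[0,2,50,98,100],axis=0),1).tolist())
m=(abs(Q[...,1])<4)&(Q[...,0]>10)&(Q[...,0]<100);P=Q[m];i=np.argsort(P[:,0])
for k in range(10,100,4):
    s=P[(P[:,0]>=k)&(P[:,0]<k+4)];print(k,len(s),np.round(np.percentile(s[:,2],[10,50,90])) if len(s) else "")
E
```

```text
tcp [ 34.33987486  11.1915566  171.5269376 ]
tail 401 [[-204.7, 39.6, 50.1], [-202.9, 40.7, 50.4], [-184.1, 47.4, 55.3], [-167.3, 53.4, 57.1], [-165.4, 54.0, 58.4]]
plate 1180 [[95.1, -5.8, 50.2], [96.8, -5.2, 51.2], [122.0, 3.0, 56.9], [162.9, 11.5, 243.0], [165.2, 12.0, 245.6]]
bolt 450 [[15.3, -6.0, 33.7], [15.5, -5.0, 35.0], [33.3, 2.2, 53.4], [43.3, 5.7, 226.7], [58.6, 5.9, 227.9]]
fixed 1202 [[-140.0, -18.4, 50.1], [-137.8, -17.4, 50.7], [-89.8, -11.1, 53.9], [-42.0, -6.1, 55.3], [-40.0, -5.7, 56.1]]
10 32 [53. 54. 55.]
14 36 [50. 54. 55.]
18 59 [13. 45. 54.]
22 46 [12. 36. 38.]
26 47 [12. 34. 38.]
30 85 [ 12.  38. 217.]
34 107 [ 12. 216. 217.]
38 68 [ 12.  38. 217.]
42 30 [11. 25. 39.]
46 22 [11. 12. 13.]
50 6 [11. 12. 13.]
54 5 [11. 12. 13.]
58 6 [12. 13. 13.]
62 7 [12. 12. 13.]
66 15 [12. 12. 13.]
70 18 [11. 12. 13.]
74 24 [11. 12. 13.]
78 24 [11. 12. 13.]
82 75 [12. 33. 54.]
86 31 [56. 57. 58.]
90 32 [56. 57. 58.]
94 33 [55. 57. 58.]
98 15 [55. 56. 58.]
```

View pics/o1.png

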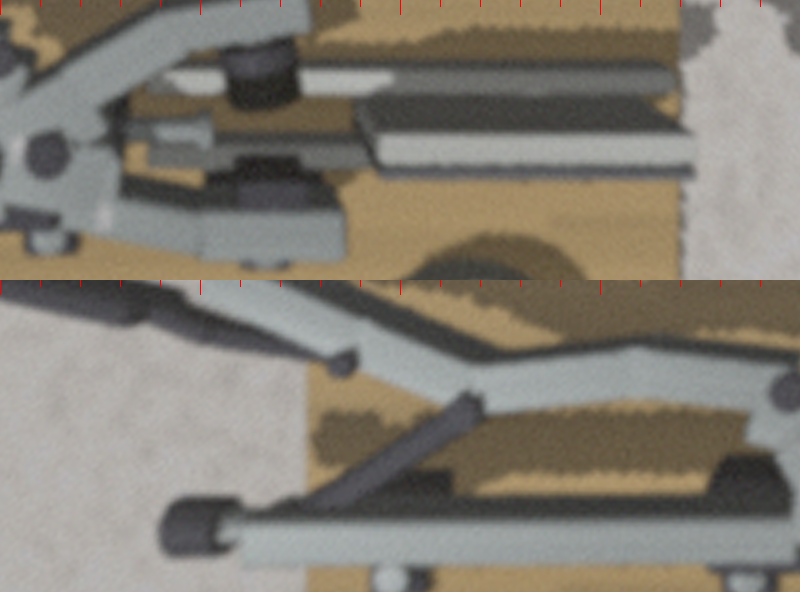

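Top half of the map: the plate spans jig x 84-164. The bolt head face is near x=43 (image x about 212), so about 41 mm of travel remains. Bottom half: the handle is open, with the fixed bar at y of about -8 to -20. The jig frame agrees to about 1 mm. Next I'll descend beyond the plate's outer end.

>>> move_arm --commands '[[[0,-1,4,-0.016],[0,0,4,0],[0,0,4,0],[0,0,4.2,0],[4,0,0,0],[4,0,0,0],[3,0,0,0],[0,0,0,0]]]'

```text
clock: 2.95
tool_pos: [0.4984, -0.2142, 0.059]
orientation: [-83.2, 89.7, 170.4]
force: [-0.3, 0.1, -0.2]
opening: 0.0008
```

```bash
python3 - <<'E'
from h import *
o=get_obs();T=toolT(o);print("tcp",jig(o["tool_pos"])*1000,o["force"],np.degrees(np.arctan2(T[1,2],T[0,2])))
E
```

```text
tcp [195.6519353   -1.70656516  58.97437257] [-0.25246203  0.07505221 -0.21488131] -106.33866268406386
```

>>> move_arm --commands '[[[2,0.25,0,0],[0.8,0,0,0],[0,0,-0.3,0],[0,0,-0.3,0],[0,0,0,0]]]'

```text
clock: 3.45
tool_pos: [0.5056, -0.21, 0.0349]
orientation: [99.5, 89.9, -6.8]
force: [-0.5, -0.5, 0.0]
opening: 0.0004
```

```bash
python3 - <<'E'
from h import *
o=get_obs();print("tcp",jig(o["tool_pos"])*1000,o["force"])
p,d=snapshot("wrist");c=calibration("wrist");T=toolT(o)@c["tool_from_camera"];np.savez("w2",p=p,d=d,T=T)
cv2.imwrite("pics/w2.png",cv2.resize(p[60:300,100:420,::-1],None,fx=2.4,fy=2.4))
E
```

```text
tcp [189.56907723   4.03251364  34.9468502 ] [-0.5164297  -0.54880679  0.01812987]
```

View pics/w2.png

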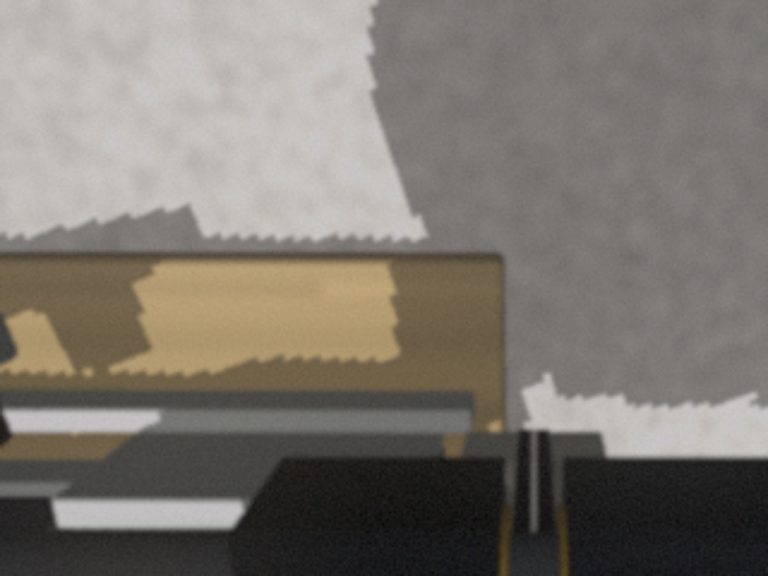

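The view shows the finger tips at crop x 465-605 (about 31 mm wide), with the plate still to their left. Contact should come at TCP x of about 180. I'll creep in.

>>> move_arm --commands '[[[0.2,-0.2,-0.2,0],[0.1,0,-0.2,0],[0,0,-0.2,0],[0,0,-0.15,0],[0,0,-0.15,0],[0,0,-0.15,0],[0,0,-0.15,0],[0,0,0,0]]]'

```text
clock: 4.3
tool_pos: [0.5061, -0.1982, 0.0306]
orientation: [-126.8, 90.0, 126.8]
force: [-0.0, -0.7, 0.2]
opening: 0.0007
```

```bash
cat > s.py <<'E'
from h import *
o=get_obs();ex=np.array([np.cos(A),np.sin(A)]);f=o["force"]
print("tcp",np.round(jig(o["tool_pos"])*1000,2),"Fjig",np.round([f[:2]@ex,-f[0]*ex[1]+f[1]*ex[0],f[2]],2),o["clock"])
E
python3 s.py
```

```text
tcp [178.16   1.2   30.55] Fjig [0.69 0.17 0.19] 4.3
```

>>> move_arm --commands '[[[0,0,-0.3,0],[0,0,-0.3,0],[0,0,-0.3,0],[0,0,-0.3,0],[0,0,-0.3,0],[0,0,-0.3,0],[0,0,-0.3,0],[0,0,0,0]]]'

```text
clock: 5.1
tool_pos: [0.5122, -0.1779, 0.0306]
orientation: [114.7, 90.0, 8.4]
force: [-0.3, 0.4, -0.1]
opening: 0.0003
```

```bash
python3 s.py; python3 - <<'E'
from h import *
o=get_obs()
p,d=snapshot("wrist");c=calibration("wrist");T=toolT(o)@c["tool_from_camera"];np.savez("w3",p=p,d=d,T=T)
p2,d2=snapshot("top");np.savez("top3",p=p2,d=d2)
a=p[80:290,0:400,::-1]
cv2.imwrite("pics/w3.png",cv2.resize(a,None,fx=2,fy=2,interpolation=cv2.INTER_CUBIC))
E
```

```text
tcp [156.91   1.27  30.59] Fjig [-0.26 -0.35 -0.11] 5.1
```

View pics/w3.png

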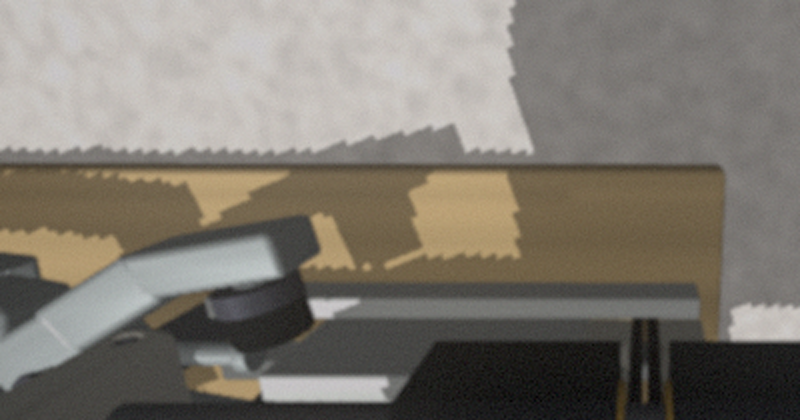

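The plate's inner top corner is at crop (260,378), with the bolt just beyond it at (180-270, 345-370). I'll compute the gap.

```bash
python3 - <<'E'
from h import *
c=calibration("wrist")
for f in("w1.npz","w3.npz"):
    W,p,T=cloud(f,c);Q=jig(W)*1000
    m=(Q[...,2]>53)&(Q[...,2]<61)&(abs(Q[...,1]-1)<6)&(Q[...,0]>45)&(Q[...,0]<180)
    P=Q[m];print(f,"plate",len(P),np.round(np.percentile(P[:,0],[0,1,5,99,100]),1))
    m=(Q[...,2]>31)&(Q[...,2]<42)&(abs(Q[...,1])<6)&(Q[...,0]>20)&(Q[...,0]<60)
    P=Q[m];print("bolt",len(P),np.round(np.percentile(P[:,0],[0,50,95,99,100]),1))
E
```

```text
w1.npz plate 1007 [ 84.8  85.5  88.4 163.7 165.2]
bolt 172 [20.8 33.  43.3 43.4 43.5]
w3.npz plate 1228 [59.1 60.4 61.8 97.2 98.1]
bolt 487 [20.3 34.4 44.2 44.7 59.7]
```

>>> move_arm --commands '[[[0,0,-0.2,0],[0,0,-0.2,0],[0,0,-0.2,0],[0,0,-0.2,0],[0,0,-0.2,0],[0,0,-0.1,0],[0,0,0,0]]]'

```text
clock: 5.9
tool_pos: [0.5152, -0.1675, 0.0306]
orientation: [133.4, 90.0, 27.1]
force: [-0.9, -0.8, -0.9]
opening: 0.0007
```

>>> move_arm --commands '[[[0,0,-0.04,0],[0,0,-0.04,0],[0,0,-0.04,0],[0,0,-0.04,0],[0,0,0,0]]]'

```text
clock: 6.4
tool_pos: [0.5156, -0.1661, 0.0306]
orientation: [166.0, 90.0, 59.7]
force: [-0.5, -1.7, 0.5]
opening: 0.0004
```

```bash
python3 s.py
```

```text
tcp [144.68   1.15  30.56] Fjig [ 1.74 -0.03  0.54] 6.4
```

>>> move_arm --commands '[[[0,0,-0.03,0],[0,0,-0.03,0],[0,0,-0.03,0],[0,0,0,0]]]'

```text
clock: 6.8
tool_pos: [0.5158, -0.1653, 0.0306]
orientation: [127.6, 90.0, 21.2]
force: [-0.3, -0.1, -0.1]
opening: 0.0003
```

>>> move_arm --commands '[[[0,0,-0.03,0],[0,0,-0.03,0],[0,0,-0.02,0],[0,0,0,0]]]'

```text
clock: 7.2
tool_pos: [0.5161, -0.1645, 0.0306]
orientation: [73.4, 90.0, -32.9]
force: [1.2, -0.2, -0.3]
opening: 0.0005
```

>>> move_arm --commands '[[[0,0,-0.03,0],[0,0,-0.03,0],[0,0,-0.03,0],[0,0,0,0]]]'

```text
clock: 7.6
tool_pos: [0.5163, -0.1636, 0.0306]
orientation: [101.5, 90.0, -4.9]
force: [0.2, 0.2, -0.3]
opening: 0.0005
```

>>> move_arm --commands '[[[0,0,-0.03,0],[0,0,-0.03,0],[0,0,0,0]]]'

```text
clock: 7.9
tool_pos: [0.5164, -0.1631, 0.0306]
orientation: [-87.1, 90.0, 166.5]
force: [0.2, -1.0, -0.1]
opening: 0.0007
```

>>> move_arm --commands '[[[0,0,-0.03,0],[0,0,-0.03,0],[0,0,0,0]]]'

```text
clock: 8.2
tool_pos: [0.5166, -0.1626, 0.0306]
orientation: [-38.3, 90.0, -144.6]
force: [-0.4, -1.2, 0.6]
opening: 0.0003
```

>>> move_arm --commands '[[[0,0,-0.03,0],[0,0,-0.02,0],[0,0,0,0]]]'

```text
clock: 8.5
tool_pos: [0.5165, -0.1623, 0.0306]
orientation: [-42.7, 90.0, -149.1]
force: [-1.8, -3.8, 1.3]
opening: 0.0007
```

>>> move_arm --commands '[[[0,0,-0.03,0],[0,0,-0.02,0],[0,0,0,0]]]'

```text
clock: 8.8
tool_pos: [0.5164, -0.1622, 0.0306]
orientation: [-39.7, 89.9, -146.1]
force: [-1.5, -7.3, 1.4]
opening: 0.0004
```

```bash
python3 - <<'E'
from h import *
c=calibration("wrist");o=get_obs();p,d=snapshot("wrist");T=toolT(o)@c["tool_from_camera"];np.savez("w4",p=p,d=d,T=T)
W,p,T=cloud("w4.npz",c);Q=jig(W)*1000
print(jig(o["tool_pos"]),o["force"])
m=(Q[...,2]>53)&(Q[...,2]<61)&(abs(Q[...,1]-1)<6)&(Q[...,0]>20)&(Q[...,0]<180)
P=Q[m];print("plate",len(P),np.round(np.percentile(P[:,0],[0,1,5,99,100]),1))
m=(Q[...,2]>31)&(Q[...,2]<42)&(abs(Q[...,1])<6)&(Q[...,0]>20)&(Q[...,0]<60)
P=Q[m];print("bolt",len(P),np.round(np.percentile(P[:,0],[0,50,95,99,100]),1))
E
```

```text
[0.14064139 0.00084382 0.03059808] [-1.52428758 -7.27899259  1.36576879]
plate 1239 [43.8 44.7 46.2 81.1 82.2]
bolt 570 [20.  25.7 37.9 41.2 59.9]
```

The plate is home: a rigid 7 N, at TCP x=140.6. Vision agrees, with the plate end and the bolt face both at about 44. I'll back off and go to the outer side of the moving handle.

>>> move_arm --commands '[[[0,0,0.05,0],[0,0,0.15,0],[0,0,0.8,0],[-3,0,0,0],[-3,0,0,0],[-1,1,-4,0],[0,1,-4,0],[0,1,-4,0]]]'

```text
clock: 9.65
tool_pos: [0.5778, -0.0635, 0.1016]
orientation: [127.4, 89.9, 21.0]
force: [0.5, -1.1, 0.8]
opening: 0.0006
```

>>> move_arm --commands '[[[0,1,-4,0],[0,1.3,-4.3,0],[0,1.2,-4.3,0],[0,0,0,0],[0,0,0,0]]]'

```text
clock: 10.15
tool_pos: [0.6459, 0.0475, 0.0998]
orientation: [-78.2, 89.9, 175.5]
force: [-0.9, -1.6, -0.3]
opening: 0.0002
```

```bash
python3 s.py; python3 - <<'E'
from h import *
c=calibration("wrist");o=get_obs();p,d=snapshot("wrist");T=toolT(o)@c["tool_from_camera"];np.savez("w5",p=p,d=d,T=T)
W,p,T=cloud("w5.npz",c);Q=jig(W)*1000
for x in(-130,-120,-110,-100,-90,-80):
    m=(abs(Q[...,0]-x)<2)&(Q[...,2]>46)&(Q[...,2]<60)&(Q[...,1]>5)&(Q[...,1]<60);P=Q[m]
    print(x,len(P),np.round(np.percentile(P[:,1],[2,98]),1) if len(P) else "")
cv2.imwrite("pics/w5.png",p[...,::-1])
E
```

```text
tcp [-97.04  65.86  99.78] Fjig [ 1.75 -0.39 -0.29] 10.15
-130 68 [43.7 50.4]
-120 22 [44.  45.8]
-110 0 
-100 0 
-90 0 
-80 0
```

View pics/w5.png

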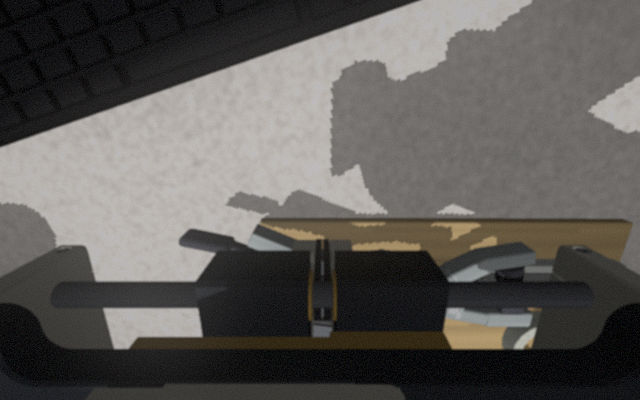

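The wrist view shows the handle hidden behind the gripper. The handle's outer face near x=-110 is at y of about 41, so contact should come at TCP y of about 51. I'll descend outside it and press inwards.

>>> move_arm --commands '[[[3,0,0,0],[3,0,0,0],[0.4,0,0,0],[0,-0.4,0,0],[0,-0.4,0,0],[0,-0.4,0,0],[0,0,0,0]]]'

```text
clock: 10.9
tool_pos: [0.6344, 0.0503, 0.038]
orientation: [128.2, 89.9, 21.9]
force: [0.8, -0.4, -0.3]
opening: 0.0004
```

>>> move_arm --commands '[[[0,-0.1,0,0],[0,-0.1,0,0],[0,-0.1,0,0],[0,-0.1,0,0],[0,0,0,0]]]'

```text
clock: 11.4
tool_pos: [0.6321, 0.0511, 0.0373]
orientation: [109.5, 89.8, 3.2]
force: [4.6, -3.5, 1.1]
opening: 0.0004
```

```bash
python3 s.py
```

```text
tcp [-96.6   51.68  37.34] Fjig [2.07 5.4  1.06] 11.4
```

>>> move_arm --commands '[[[0,-0.15,0,0],[0,-0.15,0,0],[0,-0.15,0,0],[0,-0.15,0,0],[0,-0.15,0,0],[0,-0.15,0,0],[0,0,0,0]]]'

```text
clock: 12.1
tool_pos: [0.6231, 0.0526, 0.0373]
orientation: [81.5, 89.9, -24.9]
force: [6.3, -6.0, 1.7]
opening: 0.0001
```

```bash
python3 s.py
```

```text
tcp [-95.51  42.57  37.26] Fjig [4.02 7.75 1.73] 12.1
```

>>> move_arm --commands '[[[0,-0.1,0,0],[0,-0.1,0,0],[0,-0.1,0,0],[0,-0.1,0,0],[0,0,0,0]]]'

```text
clock: 12.6
tool_pos: [0.6189, 0.0535, 0.0371]
orientation: [63.9, 89.9, -42.4]
force: [4.3, -8.0, 2.2]
opening: 0.0005
```

```bash
python3 s.py
```

```text
tcp [-95.17  38.32  37.12] Fjig [6.43 6.35 2.17] 12.6
```

>>> move_arm --commands '[[[0,-0.1,0.05,0],[0,-0.1,0.05,0],[0,-0.1,0.03,0],[0,-0.1,0.03,0],[0,0,0,0]]]'

```text
clock: 13.1
tool_pos: [0.6139, 0.0543, 0.0368]
orientation: [120.2, 90.0, 13.8]
force: [1.5, -1.0, 1.3]
opening: 0.0003
```

```bash
python3 s.py
```

```text
tcp [-94.57  33.27  36.83] Fjig [0.53 1.69 1.28] 13.1
```

>>> move_arm --commands '[[[0,-0.1,0.03,0],[0,-0.1,0.03,0],[0,-0.1,0.03,0],[0,0,0,0]]]'

```text
clock: 13.5
tool_pos: [0.6097, 0.0543, 0.0361]
orientation: [-63.8, 89.9, -170.2]
force: [0.5, -0.7, -0.5]
opening: 0.0006
```

```bash
python3 s.py
```

```text
tcp [-93.34  29.24  36.14] Fjig [ 0.56  0.72 -0.46] 13.5
```

The force fell off early, so I'm looking before I go on.

```bash
python3 - <<'E'
from h import *
p,d=snapshot("scene");q,_=snapshot("top");o=get_obs();w,wd=snapshot("wrist");c=calibration("wrist");np.savez("w6",p=w,d=wd,T=toolT(o)@c["tool_from_camera"])
a=cv2.resize(p[180:270,230:380,::-1],(600,360),interpolation=cv2.INTER_CUBIC)
b=cv2.resize(q[115:215,250:400,::-1],(600,400),interpolation=cv2.INTER_CUBIC)[:240]
b=cv2.resize(w[180:340,130:530,::-1],(600,240))
cv2.imwrite("pics/s6.png",np.vstack([a,b]))
E
```

```text
(no output)
```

View pics/s6.png

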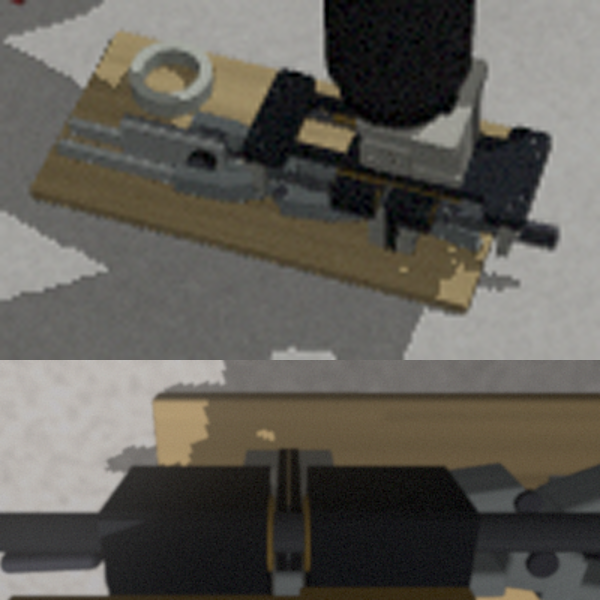

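The lever tail (lower-left, crop (0-100,560)) has swung inwards. I'll measure it.

```bash
python3 - <<'E'
from h import *
c=calibration("wrist");W,p,T=cloud("w6.npz",c);Q=jig(W)*1000
m=(Q[...,2]>38)&(Q[...,2]<64)&(Q[...,0]<-150)&(Q[...,0]>-220)&(abs(Q[...,1])<60);P=Q[m]
print(len(P))
for x in range(-210,-150,8):
    s=P[abs(P[:,0]-x)<4]
    if len(s):print(x,len(s),np.round(np.percentile(s[:,1],[5,50,95]),1),np.round(np.median(s[:,2])))
E
```

```text
831
-202 69 [-4.   0.2  2.4] 55.0
-194 185 [-3.7  0.5  2.9] 55.0
-186 177 [-3.2  0.8  3.3] 56.0
-178 176 [-2.6  1.2  3.3] 56.0
-170 164 [-2.6  1.4  3.6] 55.0
-162 60 [-12.7   0.3   2.6] 53.0
```

The tail is at about (-186, +0.5), against -1 expected when locked, so it has snapped over or very nearly. I'll advance gently to make sure it's seated on its stop.

>>> move_arm --commands '[[[0,-0.08,0.01,0],[0,-0.08,0.01,0],[0,-0.08,0.01,0],[0,0,0,0]]]'

```text
clock: 14.05
tool_pos: [0.608, 0.0547, 0.0366]
orientation: [-67.1, 90.0, -173.4]
force: [0.1, 0.1, -0.1]
opening: 0.0004
```

```bash
python3 s.py
```

```text
tcp [-93.24  27.53  36.58] Fjig [-0.12  0.04 -0.13] 14.05
```

>>> move_arm --commands '[[[0,-0.08,0.01,0],[0,-0.08,0.01,0],[0,0,0,0]]]'

```text
clock: 14.35
tool_pos: [0.6068, 0.0549, 0.0366]
orientation: [110.3, 90.0, 3.9]
force: [0.7, 0.7, -1.4]
opening: 0.0005
```

```bash
python3 s.py
```

```text
tcp [-93.15  26.26  36.64] Fjig [-0.84  0.51 -1.38] 14.35
```

There's no resistance, so the handle has jumped ahead to its stop and is locked. I'll back off and carry the hand round to the lever's inner side while the 3 s run.

>>> move_arm --commands '[[[0,0.5,0,0],[0,1,0,0],[0,1,0,0],[-3,0,0,0],[-3.4,0,0,0],[0,-1.5,-2,0],[0,-1.5,-2,0],[0,-1.5,-2,0]]]'

```text
clock: 15.15
tool_pos: [0.6049, 0.1185, 0.1009]
orientation: [133.5, 90.0, 27.1]
force: [0.4, 1.3, -0.4]
opening: 0.0005
```

>>> move_arm --commands '[[[0,-1.5,-2,0],[0,-1.5,-1.9,0],[0,0,0,0],[0,0,0,0],[0,0,0,0]]]'

```text
clock: 15.65
tool_pos: [0.587, 0.1635, 0.1004]
orientation: [-26.9, 90.0, -133.3]
force: [0.6, 0.4, 0.2]
opening: 0.0003
```

```bash
python3 s.py; python3 - <<'E'
from h import *
c=calibration("wrist");o=get_obs();p,d=snapshot("wrist");np.savez("w7",p=p,d=d,T=toolT(o)@c["tool_from_camera"])
cv2.imwrite("pics/w7.png",p[...,::-1])
W,p,T=cloud("w7.npz",c);Q=jig(W)*1000
def st(x0,x1,y0,y1,z0,z1):
    m=(Q[...,0]>x0)&(Q[...,0]<x1)&(Q[...,1]>y0)&(Q[...,1]<y1)&(Q[...,2]>z0)&(Q[...,2]<z1);P=Q[m]
    return len(P),np.round(np.percentile(P,[2,50,98],axis=0),1).tolist() if len(P) else ""
print("tail",st(-215,-170,-20,60,38,64));print("handle",st(-110,-90,-1,60,48,60))
print("plate",st(20,180,-8,8,53,61))
E
```

```text
tcp [-191.7   -23.38  100.45] Fjig [-0.59  0.5   0.19] 15.65
tail (692, [[-201.1, -4.3, 39.5], [-186.0, 1.5, 54.7], [-170.7, 3.9, 56.9]])
handle (496, [[-109.5, 1.0, 49.3], [-99.8, 7.8, 53.8], [-90.3, 13.8, 55.3]])
plate (2, [[20.1, -3.5, 53.1], [20.2, -2.7, 53.3], [20.2, -1.9, 53.5]])
```

View pics/w7.png

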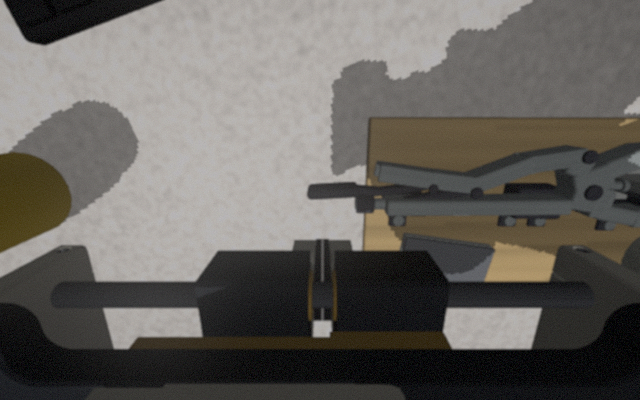

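Locked: the handle is at (-100, 7.8) and the tail paddle at px (308-370, 190). The jar at the left edge is tall, so I'll check its clearance to the gripper body while the hold time runs.

```bash
python3 - <<'E'
from h import *
z=np.load("top.npz");c=calibration("top");v,u=np.mgrid[100:155,130:200];W=world(np.c_[u.ravel(),v.ravel()],z["d"][100:155,130:200].ravel(),c)
P=jig(W[W[:,2]>.05])*1000;print(len(P),np.percentile(P,[1,50,99],axis=0).round())
E
```

```text
1009 [[-480.  -54.   52.]
 [-438.  -21.  122.]
 [-414.   14.  128.]]
```

>>> move_arm --commands '[[[0,0,0,0],[0,0,0,0],[0,0,0,0],[0,0,0,0],[0,0,0,0],[0,0,0,0],[0,0,0,0],[0,0,0,0]]]'

```text
clock: 16.5
tool_pos: [0.5865, 0.1641, 0.1006]
orientation: [140.4, 90.0, 34.0]
force: [-0.2, 0.3, -0.1]
opening: 0.0004
```

>>> move_arm --commands '[[[0,0,0,0],[0,0,0,0],[0,0,0,0],[0,0,0,0],[0,0,0,0],[0,0,0,0],[0,0,0,0],[0,0,0,0]]]'

```text
clock: 17.3
tool_pos: [0.5866, 0.164, 0.1006]
orientation: [128.3, 90.0, 21.9]
force: [0.3, -0.0, 0.2]
opening: 0.0005
```

>>> move_arm --commands '[[[0,0,0,0],[0,0,0,0],[0,0,0,0],[0,0,0,0],[0,0,0,0],[0,0,0,0],[0,0,0,0],[0,0,0,0]]]'

```text
clock: 18.1
tool_pos: [0.5865, 0.164, 0.1006]
orientation: [130.5, 90.0, 24.2]
force: [-0.4, 0.4, 0.2]
opening: 0.0007
```

>>> move_arm --commands '[[[0,0,0,0],[0,0,0,0],[0,0,0,0],[0,0,0,0],[0,0,0,0],[0,0,0,0],[0,0,0,0],[0,0,0,0]]]'

```text
clock: 18.9
tool_pos: [0.5865, 0.164, 0.1006]
orientation: [-108.1, 90.0, 145.5]
force: [0.3, -0.9, 0.2]
opening: 0.0005
```

Before releasing, I'll check that the plate is still home under the clamp.

>>> move_arm --commands '[[[-2,0,4.5,0],[-2,0,4.5,0],[-2,0,4.5,0],[0,0,4.5,0],[0,0,4.5,0],[0,0,0,0],[0,0,0,0]]]'

```text
clock: 19.6
tool_pos: [0.523, -0.0528, 0.1609]
orientation: [117.3, 90.0, 10.8]
force: [0.1, -0.0, 0.7]
opening: 0.0006
```

```bash
python3 s.py; python3 - <<'E'
from h import *
c=calibration("wrist");o=get_obs();p,d=snapshot("wrist");np.savez("w8",p=p,d=d,T=toolT(o)@c["tool_from_camera"])
W,p,T=cloud("w8.npz",c);Q=jig(W)*1000
def st(x0,x1,y0,y1,z0,z1):
    m=(Q[...,0]>x0)&(Q[...,0]<x1)&(Q[...,1]>y0)&(Q[...,1]<y1)&(Q[...,2]>z0)&(Q[...,2]<z1);P=Q[m]
    return len(P),np.round(np.percentile(P,[0,1,3,50,97,99,100],axis=0),1).tolist() if len(P) else ""
print("plate",st(85,180,-7,7,53,61));print("bolt+plate",st(20,85,-5,5,53,61));print("bolt",st(20,60,-6,6,31,42));print("tail",st(-215,-170,-20,60,38,64))
E
```

```text
tcp [ 33.92 -23.73 160.94] Fjig [0.   0.1  0.66] 19.6
plate (567, [[85.0, -6.5, 53.1], [85.3, -6.2, 54.4], [86.1, -5.3, 55.0], [104.0, 0.3, 56.8], [122.6, 5.7, 58.0], [123.3, 5.8, 58.2], [124.2, 6.1, 58.8]])
bolt+plate (487, [[20.1, -5.0, 53.1], [41.3, -4.9, 53.8], [44.8, -4.4, 54.6], [64.5, 0.3, 56.8], [83.6, 4.9, 58.1], [84.5, 5.0, 58.5], [84.9, 5.0, 59.0]])
bolt (196, [[21.2, -4.2, 31.0], [21.3, -4.0, 31.8], [21.3, -2.8, 34.2], [34.8, 1.2, 37.0], [46.7, 5.6, 40.0], [48.1, 5.7, 40.6], [48.5, 5.8, 41.6]])
tail (365, [[-201.3, -5.7, 38.4], [-200.6, -4.5, 38.9], [-199.3, -4.4, 40.0], [-185.0, 0.7, 55.2], [-170.8, 3.7, 57.1], [-170.3, 3.8, 57.5], [-170.1, 4.0, 58.0]])
```

The plate's outer end is at 124 and its inner end at 44, so it's still home. Now back to the lever: descend on its inner side and pull outwards.

>>> move_arm --commands '[[[0,0,-4.5,0],[0,0,-4.5,0],[0,0,-4.5,0],[2,0,-4.5,0],[2,0,-4.6,0],[2,0,0,0],[0,0,0,0],[0,0,0,0]]]'

```text
clock: 20.45
tool_pos: [0.5864, 0.1654, 0.1004]
orientation: [-30.3, 89.9, -136.6]
force: [0.2, -0.5, 0.5]
opening: 0.0008
```

```bash
python3 s.py
```

```text
tcp [-193.4   -24.48  100.36] Fjig [0.43 0.29 0.46] 20.45
```

>>> move_arm --commands '[[[3,0,0,0],[3,0,0,0],[0,0,0,0],[0,0.2,0,0],[0,0.2,0,0],[0,0.2,0,0],[0,0.2,0,0],[0,0,0,0]]]'

```text
clock: 21.25
tool_pos: [0.595, 0.1627, 0.0414]
orientation: [138.1, 89.9, 31.8]
force: [-0.0, -0.2, 0.9]
opening: 0.0006
```

```bash
python3 s.py
```

```text
tcp [-193.17  -15.47   41.37] Fjig [0.25 0.02 0.86] 21.25
```

>>> move_arm --commands '[[[0,0.15,0,0],[0,0.15,0,0],[0,0.15,0,0],[0,0.15,0,0],[0,0.15,0,0],[0,0.15,0,0],[0,0,0,0]]]'

```text
clock: 21.95
tool_pos: [0.6033, 0.1602, 0.0406]
orientation: [159.5, 90.0, 53.1]
force: [-1.7, 2.1, 0.3]
opening: 0.0008
```

```bash
python3 s.py
```

```text
tcp [-193.12   -6.83   40.59] Fjig [-1.49 -2.21  0.31] 21.95
```

>>> move_arm --commands '[[[0,0.1,0,0],[0,0.1,0,0],[0,0.1,0,0],[0,0.1,0,0],[0,0,0,0]]]'

```text
clock: 22.45
tool_pos: [0.607, 0.1588, 0.0406]
orientation: [38.3, 90.0, -68.1]
force: [-0.9, 0.9, 0.3]
opening: 0.0003
```

```bash
python3 s.py
```

```text
tcp [-192.88   -2.83   40.6 ] Fjig [-0.63 -1.09  0.29] 22.45
```

>>> move_arm --commands '[[[0,0.1,0,0],[0,0.1,0,0],[0,0.1,0,0],[0,0.1,0,0],[0,0,0,0]]]'

```text
clock: 22.95
tool_pos: [0.6109, 0.1577, 0.0406]
orientation: [36.2, 90.0, -70.2]
force: [-0.2, 0.6, -0.4]
opening: 0.0005
```

```bash
python3 s.py
```

```text
tcp [-192.88    1.2    40.59] Fjig [-0.53 -0.39 -0.43] 22.95
```

>>> move_arm --commands '[[[0,0.1,0,0],[0,0.1,0,0],[0,0.1,0,0],[0,0.1,0,0],[0,0,0,0]]]'

```text
clock: 23.45
tool_pos: [0.6148, 0.1566, 0.0406]
orientation: [54.0, 90.0, -52.4]
force: [-0.8, 0.8, -0.2]
opening: 0.0007
```

```bash
python3 s.py;python3 - <<'E'
from h import *
c=calibration("wrist");o=get_obs();p,d=snapshot("wrist");np.savez("w9",p=p,d=d,T=toolT(o)@c["tool_from_camera"])
W,p,T=cloud("w9.npz",c);Q=jig(W)*1000
m=(Q[...,0]>-215)&(Q[...,0]<-170)&(Q[...,1]>-20)&(Q[...,1]<70)&(Q[...,2]>46)&(Q[...,2]<64);P=Q[m]
print(len(P),np.percentile(P,[2,50,98],axis=0).round(1).tolist())
E
```

```text
tcp [-192.89    5.21   40.62] Fjig [-0.48 -1.02 -0.19] 23.45
1742 [[-206.5, 11.9, 46.8], [-189.6, 20.1, 55.0], [-171.0, 26.4, 61.6]]
```

>>> move_arm --commands '[[[0,0.1,0,0],[0,0.1,0,0],[0,0.1,0,0],[0,0.1,0,0],[0,0,0,0]]]'

```text
clock: 24.0
tool_pos: [0.6186, 0.1554, 0.0406]
orientation: [80.5, 90.0, -25.9]
force: [-0.3, -0.5, -0.3]
opening: 0.0003
```

```bash
cat > t.py <<'E'
from h import *
c=calibration("wrist");o=get_obs();p,d=snapshot("wrist");np.savez("w9",p=p,d=d,T=toolT(o)@c["tool_from_camera"])
W,p,T=cloud("w9.npz",c);Q=jig(W)*1000
m=(Q[...,0]>-215)&(Q[...,0]<-172)&(Q[...,1]>-20)&(Q[...,1]<80)&(Q[...,2]>46)&(Q[...,2]<64);P=Q[m]
print("tail",len(P),np.percentile(P,[2,50,98],axis=0).round(1).tolist())
m=(Q[...,0]>-150)&(Q[...,0]<-125)&(Q[...,1]>-5)&(Q[...,1]<80)&(Q[...,2]>48)&(Q[...,2]<60);P=Q[m]
print("handle",len(P),np.percentile(P,[2,50,98],axis=0).round(1).tolist() if len(P) else "")
E
python3 s.py;python3 t.py
```

```text
tcp [-192.89    9.21   40.63] Fjig [ 0.59 -0.13 -0.27] 24.0
tail 1931 [[-206.4, 16.2, 46.6], [-190.2, 45.3, 55.0], [-173.1, 53.4, 61.6]]
handle 1598 [[-149.6, 31.9, 48.1], [-138.0, 44.7, 53.6], [-125.7, 56.1, 55.0]]
```

It has sprung open. I'll withdraw inwards, go up, and check the final state.

>>> move_arm --commands '[[[0,-0.5,0,0],[0,-1,0,0],[-3,-1,0,0],[-4,0,0,0],[-4.5,0,0,0],[-2,0,4,0],[0,0,4.5,0],[0,0,4.5,0]]]'

```text
clock: 24.85
tool_pos: [0.5568, 0.0374, 0.1766]
orientation: [135.1, 89.9, 28.8]
force: [0.2, -0.4, -0.3]
opening: 0.0002
```

>>> move_arm --commands '[[[0,0,4.5,0],[0,0,4.5,0],[0,0,0,0],[0,0,0,0]]]'

```text
clock: 25.25
tool_pos: [0.5316, -0.0492, 0.1759]
orientation: [132.0, 90.0, 25.5]
force: [0.6, 0.5, -0.8]
opening: 0.0004
```

```bash
python3 s.py; python3 t.py; python3 - <<'E'
from h import *
c=calibration("wrist");W,p,T=cloud("w9.npz",c);Q=jig(W)*1000
m=(Q[...,0]>20)&(Q[...,0]<180)&(abs(Q[...,1])<6)&(Q[...,2]>54)&(Q[...,2]<61);P=Q[m];print("plate",np.percentile(P,[0,2,50,98,100],axis=0).round(1).tolist())
cv2.imwrite("pics/w9.png",p[...,::-1])
E
```

```text
tcp [ 27.93 -16.44 175.9 ] Fjig [-0.68  0.46 -0.76] 25.25
tail 367 [[-202.6, 41.0, 46.9], [-187.9, 48.0, 55.3], [-172.7, 53.2, 57.1]]
handle 573 [[-149.2, 11.9, 48.2], [-137.4, 44.4, 53.6], [-125.4, 55.8, 55.5]]
plate [[20.1, -5.9, 54.0], [45.1, -5.6, 54.4], [83.5, 0.4, 56.7], [122.1, 5.8, 58.2], [123.7, 6.0, 59.5]]
```

View pics/w9.png

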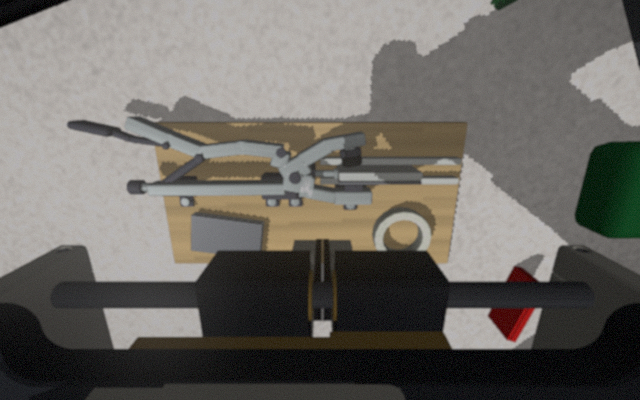

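The pliers are wide open, with the lever tail at px (70-165, 125-145) at rest. The plate stands at x 44-124, px (338-420, 175). The spare plate and tape roll haven't been disturbed. I'm handing in.

```bash
python3 -c "
from plant import *
print(close_job())"
```

```text
the job is handed in; nothing more can be done
None
```

I finished the whole sequence and handed the job in; the simulator gave no verdict.

- **Plate:** I pushed it about 41 mm along the groove until it met the stop bolt. The last push read 7.3 N, above the 3–5 N light touch but under the 10 N at which the acrylic chips. The cameras put the plate's inner end and the bolt head at the same place, jig x about 44 mm.
- **Clamping:** I pressed the moving handle inwards at up to about 9 N until it snapped over centre. It then stayed locked by itself with my hand off for about 6 s. While it was clamped, the plate was still home (outer end at about 124 mm).
- **Release:** I pulled the lever tail outwards from its inner side at about 2 N, and the pliers sprang open. I touched only the lever for this.
- **Last look:**
  - The lever tail is back at its open position (-188, +48), against (-190, +48) in the task text.
  - The plate's outer end is at 123.7 mm and its top is at about 57 mm, so it stands upright and home.
  - The spare plate and tape roll look undisturbed. I kept clear of the jar, wipes and dispenser, but didn't measure any bystander again.

The cameras and the task text differed by only 1–2 mm, about the calibration error. I judged the toggle and lever angles from positions, since they can't be read directly. I viewed 10 pictures, and the job ended at about 25 s of the 69 s allowed.

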